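# Tool check: show the bit cassette, then snap it into its bay and keep it pressed

## Task

Pick up the bit cassette by its fin and hold it upright and still for about a second at the tool-check camera's viewing point (15 cm in front of the lens, level with it): first with the side of six slim bits square to the lens, then with the side of three fat sockets square to the lens. Then press the cassette down into its bay in the open tool case, past the click of the two spring clips, until it is fully home against the springy seat; finish with the gripper still on it and still pressing it fully home, for without the push the seat lifts it again. Leave the bottle, the loose socket and the screwdriver alone.

Things in the scene. Friction and masses are not known exactly. Their poses are not given: they have to be found in the camera images.
- cassette: Bit cassette, black plastic, 0.12 to 0.22 kg, loose on the bench. Block 30 (x) by 68 (y) by 28 (z) mm with a grip fin on top. Six slim steel bits show on its -x side, three fat steel sockets on its +x side. A rib of radius 4 mm at each y end, 10 mm up, makes it 76 mm long over the ribs. Origin: centre of the underside, z up. At the start the bits face the robot (yaw within 0.6 rad of 0).
- cassette_mid (a point): Middle of the cassette's block, 14 mm above its underside; axes as the cassette.
- bits_out (a point): Imaginary point 100 mm straight out (-x of the cassette) of the block's middle on the bits side; it tells which way the bits face.
- fin_top (a point): Middle of the top of the cassette's grip fin: the fin is 12 mm thick (cassette x), 44 mm long (y) and stands from 28 to 62 mm above the underside, centred on the block.
- tool_case: Open black tool case, fixed, rim 38 mm high, lid laid flat beyond it (+x). Origin on the bench plane under the bay's centre, z up; yaw within 0.3 rad of 0. The bay is in the near left corner: two guide walls along y, 35 mm apart, with flared lips (tops 38 mm above the bench), a steel spring clip at each y end. Nothing in the case stands higher than 40 mm.
- bay (a point): Centre of the cassette's underside when fully home, 12 mm above the bench; axes as the case. The cassette's length goes along y, either way round. Its ribs meet the clips with the underside 16 mm above this point; it takes about 8 to 13 N to pass, and the force drops suddenly 9 mm above it, the clips drawing it in. The sprung seat is met 5 mm above it.
- seat_pad (a joint): Sprung seat in the floor of the bay: 0 m at rest (its top 17 mm above the bench), 0.005 m fully down at its rigid stop (12 mm). About 8 N starts it, 14 N brings it to the stop; when the push ends it lifts the cassette again by about 3 to 4 mm.
- checkcam: Tool-check camera on a stand, fixed on the bench to the left, facing right (-y) within 0.3 rad; it looks level along its own -x. Head 60 mm wide, 50 mm high, centred 170 mm above the bench, its top at 195 mm; base plate 90 by 90 mm. Origin on the bench, at the head's front face.
- lens (a point): Centre of the lens's front, 20 mm ahead of the head and 170 mm above the bench; axes as the camera.
- view_point (a point): The viewing point, 150 mm straight in front of the lens, 170 mm above the bench; the middle of the cassette's block is to be held here; axes as the camera.
- oil_bottle: Bystander: grey bottle, 56 mm across, 130 mm high, far from the robot. Origin: centre of the underside.
- big_socket: Bystander: steel socket, 32 mm across, 38 mm high, standing loose. Origin: centre of the underside.
- screwdriver: Bystander: screwdriver lying on the bench near the robot. Origin: under the middle.
- clip (a point): Centre of the round nose (radius 6 mm, along x) of the clip at the bay's +y end, 31 mm above the bench, 41.5 mm from the bay's centre at rest; the other clip mirrors it. The clips give way outward by up to 6 mm.
Mind the look-alikes: they are no part of the job. What is meant by the cassette is not green, and is the smaller of those in its own colour. Several things look just like the checkcam: the one meant starts farthest to the robot's left.

How it is judged:
By the outcome, as a careful person would: the job done as asked, in the order asked, and still so for the second after the job is handed in, while the arm keeps its last pose, push and grip.
It also fails if it takes over 59 s, if anything falls off the work surface, if the arm or the gripper's body presses on something with over 40 N, if the wrist force passes 120 N, or if a joint passes its speed limit or range.

## Robot

A 6-joint arm with a two-finger parallel gripper is mounted at the origin on the work surface. World frame = base frame: x ahead of the robot, y to its left, z up, the work surface at z = 0. Lengths are in m, angles in rad, forces in N, time in s.
With the tool pointing down it reaches from about 0.375 to 0.9 m from the base axis. Payload 3.1 kg.
Tool frame: the origin (TCP) lies between the finger pads; the fingertips stand 8 mm ahead of it and the grasp point (between the pads) lies 11 mm behind it; z points along the fingers, y is the line along which they close (so a half turn about z gives the same grasp; the last joint's range is limited). The gripper opens to 85 mm and grips with 20 to 120 N. Pads are 22 mm wide; open, the fingers measure 114 mm over their backs; the gripper's body (76 mm by 85 mm) begins 54 mm behind the grasp point. The pads swing forward as they close: fully open they stand 13 mm farther back than shut.
Start: joints at [0.992, 0.527, 1.433, -0, 1.181, -0.178], TCP at [0.244, 0.575, 0.239] pointing down, gripper open.
Joint ranges: [-3.08, 3.08], [-0.75, 2.2], [0.22, 2.44], [-1.43, 4.57], [0, 2.65], [-2.85, 2.85]. Speed limits (rad/s): [2.79, 2.79, 3.14, 3.14, 3.14, 3.14].

## Interface

Orientations are given as a unit quaternion [x, y, z, w].
In Python, from station import readout, cams, sign_off gives the robot as it stands.
- The arm moves only by the tool send_rows, never from a script. Its argument "commands" is text: rows parted by semicolons, each of 5 numbers parted by spaces: the finger opening in mm, from 0 to 85.4, then the shift along the tool's x, y, z each as a share of 0.02 m, from -1 to 1, then the turn about the tool's z as a share of 4 degrees, from -1 to 1. In form: grip dx dy dz spin; .... A call has 1 to 20 rows; each row shifts and turns the commanded pose from where the row before left it, along the tool's axes as they then stand; what a row does not reach is not made up. A row lasts 1/12 s, in which the tool goes at most 41.7 mm and 7.16 degrees, less where a joint would pass 70% of its speed; a pose out of reach is approached as far as the arm can. A call with a number of a shift or a turn outside -1 to 1 is refused whole. A call with a gripper value outside its range is refused whole. The fingers move at their own pace and stop on an object; "grip_force" is the grip in N (left out, the last holds). Time passes only in rows, so rows that do not move let the fingers close. It gives the time, the measured TCP pose, the force, the opening and the grip force at its end, in the units of the state.
- readout.sense(): the state, without advancing time (a new reading comes with each control period).
- cams.snapshot(name): name is "scene" or "top" or "wrist"; returns a dict with "pixels" (480x640x3 uint8, red, green, blue), "intrinsics" (3x3 intrinsics, pixels), "eye" and "rotation" of the camera in the world. Camera axes: x right, y down, z forward; pixel columns grow to the right and rows downward; lengths in m; the calibration is good to about 2 mm. A picture is of the moment at which its call begins. There is no depth.
- sign_off(): hands the job in; it is judged then, once.
The state is a dict: "t": time; "q": joint angles; "qd": joint speeds; "tau": joint torques, N m; "tcp_pos": TCP position; "tool_rot": TCP orientation; "force": force on the tool from outside, world axes, zero at the start; "ft_torque": the same for the moment, N m; "finger_gap": opening from 0.0 (shut) to 1.0 (fully open); "gripper_force": force on a finger pad.
Only numpy, scipy, OpenCV 4.12 (cv2) and the standard library are available. Lean on these libraries where they do the work, as an engineer would, in place of code of your own. Each camera call takes 0.05 s, during which the arm holds its last target. There are 200 camera calls.

## Working session

There is one attempt and no reset: what is moved stays moved. The work goes in short steps, Python scripts to look and compute and a tool call to move; the robot and the scene stay as the last step left them, time stands still between calls to the robot, and variables do not carry over. Pictures are saved under pics/ and viewed, at most 10 in all, crops included, and the job is handed in when it is done.

Besides the shell and the picture viewer there is one more tool, called as name(argument=value, ...) on one line, values as JSON. send_rows: Moves the arm, as the interface text tells. Its arguments: {"type":"object","properties":{"commands":{"type":"string"},"grip_force":{"type":"number"}},"required":["commands"]}

```bash
mkdir -p pics; ls; python3 - <<'E'
from station import readout, cams
import cv2,numpy as np
for n in ("top","scene"):
    s=cams.snapshot(n)
    cv2.imwrite(f"pics/{n}0.png",s["pixels"][:,:,::-1])
    np.savez(f"pics/{n}0.npz",**{k:np.array(v) for k,v in s.items()})
    print(n,np.round(s["intrinsics"],1).tolist(),np.round(s["eye"],3),np.round(s["rotation"],3).tolist())
r=readout.sense();print({k:np.round(v,3).tolist() for k,v in r.items()})
E
```

```text
pics
top [[465.4, 0.0, 314.0], [0.0, 465.4, 238.1], [0.0, 0.0, 1.0]] [0.461 0.101 1.13 ] [-0.698, 0.714, -0.047, 0.027]
scene [[575.4, 0.0, 315.6], [0.0, 575.4, 233.6], [0.0, 0.0, 1.0]] [ 1.09  -0.235  0.948] [0.822, 0.466, -0.153, -0.289]
{'t': 0.1, 'q': [0.992, 0.528, 1.434, 0.0, 1.181, -0.178], 'qd': [-0.001, -0.002, -0.004, -0.001, 0.002, -0.0], 'tau': [0.0, -44.33, -17.859, -0.0, 0.004, -0.0], 'tcp_pos': [0.243, 0.575, 0.238], 'tool_rot': [0.199, 0.98, -0.001, -0.0], 'force': [-0.203, -0.672, 0.185], 'ft_torque': [0.006, 0.007, -0.007], 'gripper_force': 0.0, 'finger_gap': 0.999}
```

View pics/top0.png

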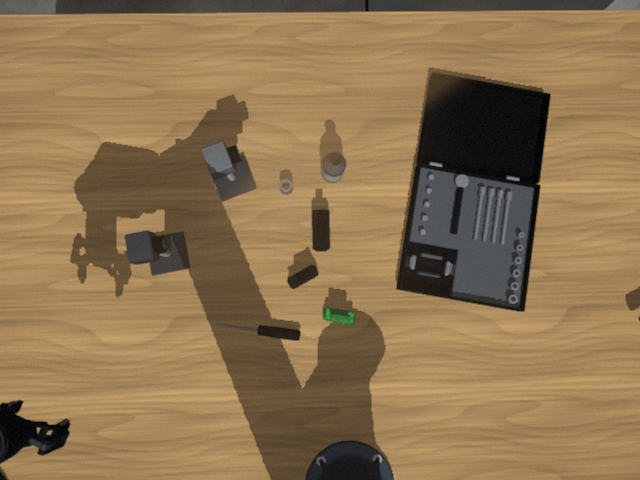

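View pics/scene0.png

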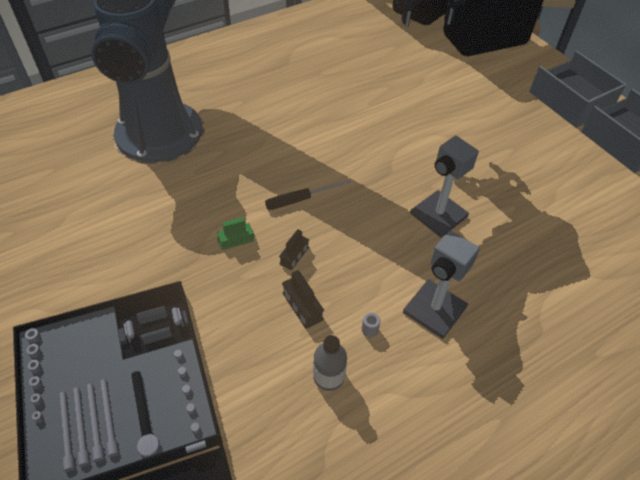

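```bash
cat > h.py <<'E'
import numpy as np,cv2
from scipy.spatial.transform import Rotation as R
def load(n):
    d=np.load(f"pics/{n}.npz"); return d
def proj(d,P):
    c=(np.atleast_2d(P)-d["eye"])@R.from_quat(d["rotation"]).as_matrix()
    p=c@d["intrinsics"].T; return p[:,:2]/p[:,2:]
def back(d,uv,z):
    uv=np.atleast_2d(uv); r=np.c_[uv,np.ones(len(uv))]@np.linalg.inv(d["intrinsics"]).T@R.from_quat(d["rotation"]).as_matrix().T
    return d["eye"]+r*((z-d["eye"][2])/r[:,2])[:,None]
E
python3 - <<'E'
from h import *
def crop(n,x,y,w,h,s):
    return cv2.resize(cv2.convertScaleAbs(cv2.imread(f"pics/{n}.png")[y:y+h,x:x+w],alpha=2.0),None,fx=s,fy=s,interpolation=cv2.INTER_CUBIC)
def row(*a): return np.hstack(a)
im=np.vstack([row(crop("top0",280,255,50,40,7),crop("top0",390,235,75,40,6)[:280*1]if 0 else cv2.copyMakeBorder(crop("top0",395,238,74,46,6),0,4,0,0,0)[:280]),
 row(crop("top0",120,225,75,55,5),crop("scene0",270,225,60,45,6)[:275,:360] if 0 else cv2.copyMakeBorder(crop("scene0",272,225,60,45,6),0,5,0,59,0))])if 1 else 0
print(im.shape)
cv2.imwrite("pics/c1.png",im)
d=load("top0")
print(back(d,[[303,276],[430,263],[140,247],[168,253]],0))
E
```

```text
(555, 794, 3)
[[ 0.4884071   0.0959116   0.        ]
 [ 0.51259822 -0.21534779  0.        ]
 [ 0.56768764  0.48755417  0.        ]
 [ 0.55163767  0.4204298   0.        ]]
```

View pics/c1.png

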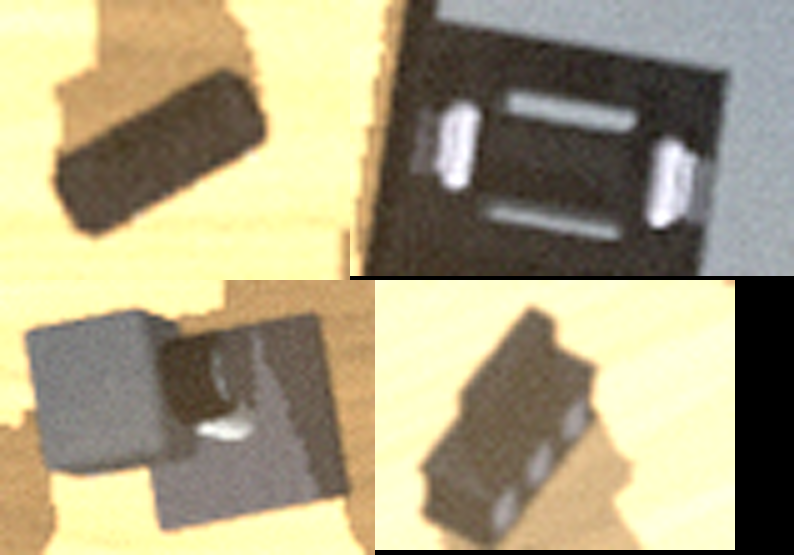

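```bash
python3 - <<'E'
from h import *
def crop(n,x,y,w,h,s):
    return cv2.resize(cv2.convertScaleAbs(cv2.imread(f"pics/{n}.png")[y:y+h,x:x+w],alpha=2.0),None,fx=s,fy=s,interpolation=cv2.INTER_CUBIC)
cv2.imwrite("pics/c2.png",np.hstack([crop("scene0",405,130,80,110,5),crop("top0",120,225,75,110,5)[:550]]))
d=load("top0")
def ang(p): v=p[1]-p[0]; return np.arctan2(v[1],v[0])
c=back(d,[[293.1,288.7],[318,275],[312.1,265],[288.1,277.9]],.02); print("cas low edge",c.round(4).tolist(), c.mean(0), "yaw",ang(c[[1,0]])-np.pi/2)
k=back(d,[[448.8,268.8],[413.3,262.2]],.035); print("clips",k,k.mean(0),np.linalg.norm(k[1]-k[0]),"yaw",ang(k)-np.pi/2)
w=back(d,[[429.2,274.7],[432,256.7]],.038); print("walls",w,w.mean(0),np.linalg.norm(w[1]-w[0]),ang(w))
b=back(d,[[183.4,232],[189,268],[152.6,274.6]],.008); print("plate",b.round(3).tolist(),ang(b[[1,0]]),ang(b[[1,2]])-np.pi/2,"c",(b[0]+b[2])/2)
hd=back(d,[[125.4,235.4],[129.6,262.6]],.195); print("head back",hd,ang(hd[[1,0]]))
E
```

```text
cas low edge [[0.4585, 0.1201, 0.02], [0.4894, 0.0603, 0.02], [0.5135, 0.0737, 0.02], [0.4843, 0.1315, 0.02]] [0.48643306 0.0963953  0.02      ] yaw 0.47706127633400897
clips [[ 0.49620629 -0.24972062  0.035     ]
 [ 0.51381873 -0.16580602  0.035     ]] [ 0.50501251 -0.20776332  0.035     ] 0.08574298123470082 yaw -0.20688233405905376
walls [[ 0.48333773 -0.20139249  0.038     ]
 [ 0.52564734 -0.21024493  0.038     ]] [ 0.50449254 -0.20581871  0.038     ] 0.04322579002047523 -0.20625446967615962
plate [[0.601, 0.382, 0.008], [0.514, 0.368, 0.008], [0.5, 0.454, 0.008]] 0.15599718979633131 0.15755442025752786 c [0.5505608  0.41795786 0.008     ]
head back [[0.57319347 0.45014702 0.195     ]
 [0.51853891 0.4409339  0.195     ]] 0.16700006951749374
```

View pics/c2.png

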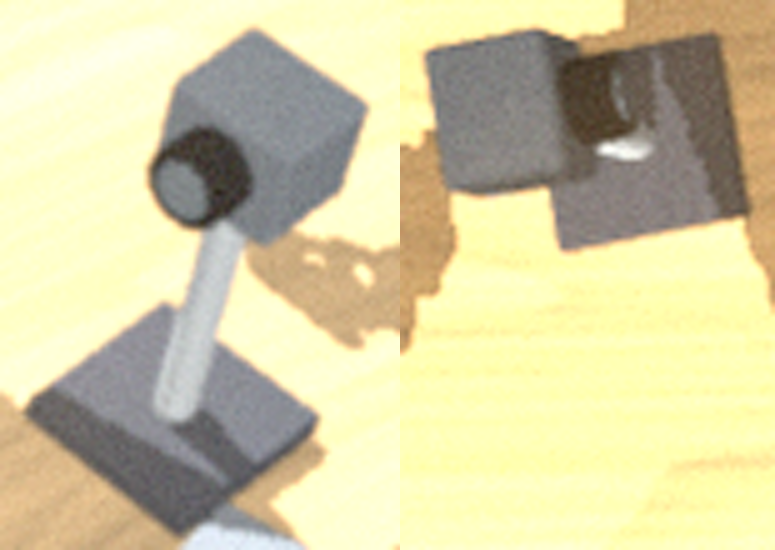

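```bash
python3 - <<'E'
from h import *
t=load("top0");s=load("scene0")
print("lens scene",back(s,[441.4,168],.17),"top",back(t,[166,244],.17), back(t,[[147,232.5]],.195))
print("head front top edge: scene", back(s,[[405+180/5,130+80/5],[405+290/5,130+155/5]],.195))
L=back(s,[441.4,168],.17)[0]
a=.16;f=np.array([np.sin(a),-np.cos(a),0]); print("vp",L+.15*f)
# cassette check in scene : fin top
C=np.array([.4864,.0964,0]);print(proj(s,[C+[0,0,.062]]),proj(t,[C+[0,0,.062],C]))
B=np.array([.505,-.2068,0]);ax=R.from_euler('z',-.207).as_matrix()
print("clip proj scene",proj(s,B+np.array([[0,.0415,.031],[0,-.0415,.031]])@ax.T))
E
```

```text
lens scene [[0.55981963 0.38172417 0.17      ]] top [[0.55660605 0.37663866 0.17      ]] [[0.57811454 0.40742399 0.195     ]]
head front top edge: scene [[0.53052239 0.39840004 0.195     ]
 [0.58290783 0.40833496 0.195     ]]
vp [0.58371736 0.23364008 0.17      ]
[[292.49762299 236.76046485]] [[302.9167019  276.2164698 ]
 [302.81677803 276.83631195]]
clip proj scene [[174.51829909 315.39154699]
 [128.10922021 328.51566123]]
```

send_rows(commands="85 0 0 0 1;85 0 0 0 1;85 0 0 0 1;85 0 0 0 1;85 0 0 0 1;85 0 0 0 1;85 0 0 0 1;85 0 0 0 1;85 0 0 0 1;85 0 0 0 0.93;85 -0.5 0 0 0;85 -1 0 0 0;85 -1 0 0 0;85 -1 0 0 0;85 -1 0 0 0;85 -1 0 0 0;85 -1 0 0 0;85 -1 0 0 0;85 -1 0 0 0;85 -1 0 0 0", grip_force=80)

```text
t: 1.77
tcp_pos: [0.3312, 0.4049, 0.2391]
tool_rot: [0.519, 0.855, -0.0, 0.0]
force: [0.4, 0.2, -0.6]
finger_gap: 0.994
gripper_force: 0.0
```

send_rows(commands="85 -1 0 0 0;85 -1 0 0 0;85 -1 0 0 0;85 -1 0 0.2 0;85 -1 0 0.2 0;85 -1 0 0.2 0;85 -1 0 0.2 0;85 -1 0 0.2 0;85 -1 0 0.2 0;85 -1 0 0.2 0;85 -1 0 0.2 0;85 -1 0 0.2 0;85 -1 0 0.2 0;85 -1 0 0 0;85 -1 0 0 0;85 -1 0 0 0;85 -0.8 -0.25 0 0;85 -0.5 0 0 0;85 0 0 0 0;85 0 0 0 0")

```text
t: 3.43
tcp_pos: [0.4851, 0.0967, 0.1992]
tool_rot: [0.52, 0.854, -0.0, -0.0]
force: [-0.1, -0.3, -0.7]
finger_gap: 0.992
gripper_force: 0.0
```

```bash
cat >> h.py <<'E'
def snap(n,tag):
    from station import cams
    s=cams.snapshot(n); cv2.imwrite(f"pics/{tag}.png",s["pixels"][:,:,::-1]); np.savez(f"pics/{tag}.npz",**{k:np.array(v) for k,v in s.items()}); return load(tag)
def st():
    from station import readout
    r=readout.sense(); M=R.from_quat(r["tool_rot"]).as_matrix(); th=np.arctan2(M[1,1],M[0,1])
    print("t",r["t"],"tcp",np.round(r["tcp_pos"],4),"theta",round(th,4),"tilt",np.round(M[:,2],4),"F",np.round(r["force"],1),"gap",r["finger_gap"],r["gripper_force"],"q",np.round(r["q"],2)); return np.array(r["tcp_pos"]),M,th
E
python3 - <<'E'
from h import *
st(); d=snap("wrist","w1"); print(d["eye"],R.from_quat(d["rotation"]).as_matrix().round(2).tolist(),d["intrinsics"][0])
for p in ([.4864,.0964,.062],[.4864,.0964,.028]): print(proj(d,[p]))
E
```

```text
t 3.4333 tcp [0.4851 0.0967 0.1992] theta 0.476 tilt [-6.e-04  3.e-04 -1.e+00] F [-0.1 -0.3 -0.7] gap 0.9919649184107988 0.0 q [-0.03  0.41  1.8   0.    0.93 -0.51]
[0.44888096 0.16532994 0.33234714] [[0.89, 0.44, 0.14], [0.46, -0.85, -0.27], [0.0, 0.31, -0.95]] [369.01522408   0.         316.68011552]
[[318.85749491 226.64488097]]
[[318.61703519 215.49305493]]
```

View pics/w1.png

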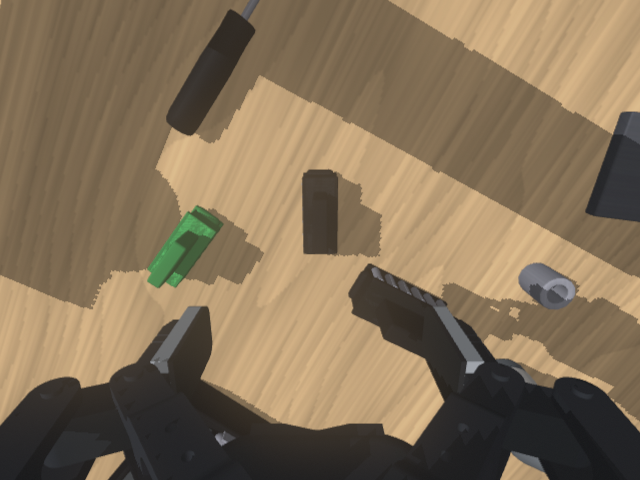

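```bash
python3 - <<'E'
from h import *
d=load("w1"); g=cv2.imread("pics/w1.png").max(2)
m=np.zeros_like(g); m[150:265,285:355]=(g[150:265,285:355]<75)
n,l,s,c=cv2.connectedComponentsWithStats(m); i=1+s[1:,4].argmax(); print(s[i],c[i])
for y in range(165,262,8):
    x=np.where(l[y]==i)[0]; print(y,(x.min(),x.max()) if len(x) else None, g[y,296:346:4])
for z in (.028,.062):
  print(z,proj(d,np.array([.4864,.0964,z])+np.array([[-.015,0,0],[.015,0,0],[0,.034,0],[0,-.034,0],[-.006,0,0],[.006,0,0],[0,.022,0],[0,-.022,0]])@R.from_euler('z',.477).as_matrix().T).round(1).tolist())
E
```

```text
[ 303  170   35   84 2290] [321.16462882 216.17947598]
165 None [199 187 198 193 179 185 202 206 203 210 200 203 194]
173 (np.int64(330), np.int64(335)) [186 198  87  77  76  77  76  76  76  71 107 188 203]
181 (np.int64(317), np.int64(337)) [197 192  76  78  78  75  74  74  76  74  72 135 135]
189 (np.int64(303), np.int64(336)) [192 176  74  76  76  76  74  74  74  73  72 133 132]
197 (np.int64(304), np.int64(336)) [175 188  73  75  73  68  67  68  67  67  68 131 130]
205 (np.int64(304), np.int64(337)) [189 203  72  73  72  70  69  69  65  65  65 132 127]
213 (np.int64(304), np.int64(336)) [202 199  71  71  70  70  69  69  65  65  64 126 124]
221 (np.int64(304), np.int64(336)) [198 199  72  71  70  69  69  68  65  64  64 124 126]
229 (np.int64(304), np.int64(336)) [200 204  72  71  72  70  69  68  64  65  65 127 128]
237 (np.int64(304), np.int64(336)) [204 198  72  75  72  70  69  68  66  65  64 127 122]
245 (np.int64(304), np.int64(336)) [199 204  73  74  72  71  70  70  66  66  65 126 133]
253 (np.int64(308), np.int64(314)) [205 200 115  74  74  83  82  82  78  77  95 132 131]
261 None [201 195 197 199 188 187 190 197 192 199 198 198 199]
0.028 [[301.0, 215.5], [336.3, 215.5], [318.6, 175.4], [318.6, 253.0], [311.6, 215.5], [325.7, 215.5], [318.6, 189.8], [318.6, 240.1]]
0.062 [[299.2, 226.7], [338.5, 226.6], [318.9, 182.1], [318.8, 268.0], [311.0, 226.7], [326.7, 226.6], [318.9, 198.2], [318.8, 253.7]]
```

send_rows(commands="50 0 0.12 0.5 0;50 0 0 1 0;50 0 0 1 0;50 0 0 1 0;50 0 0 1 0;50 0 0 1 0;50 0 0 1 0;50 0 0 0.9 0;50 0 0 0.5 0;50 0 0 0 0;50 0 0 0 0;0 0 0 0 0;0 0 0 0 0;0 0 0 0 0;0 0 0 0 0;0 0 0 0 0;0 0 0 0 0;0 0 0 0 0;0 0 0 0 0", grip_force=90)

```text
t: 5.07
tcp_pos: [0.4882, 0.098, 0.0424]
tool_rot: [0.52, 0.854, 0.001, 0.001]
force: [-0.6, 1.1, 7.1]
finger_gap: 0.12
gripper_force: 88.8
```

```bash
python3 - <<'E'
from h import *
st(); d=snap("wrist","w2")
E
```

```text
t 5.0667 tcp [0.4882 0.098  0.0424] theta 0.4766 tilt [ 2.3e-03  1.0e-04 -1.0e+00] F [-0.6  1.1  7.1] gap 0.12023312903526871 88.780517578125 q [-0.03  0.7   1.9   0.    0.55 -0.5 ]
```

View pics/w2.png

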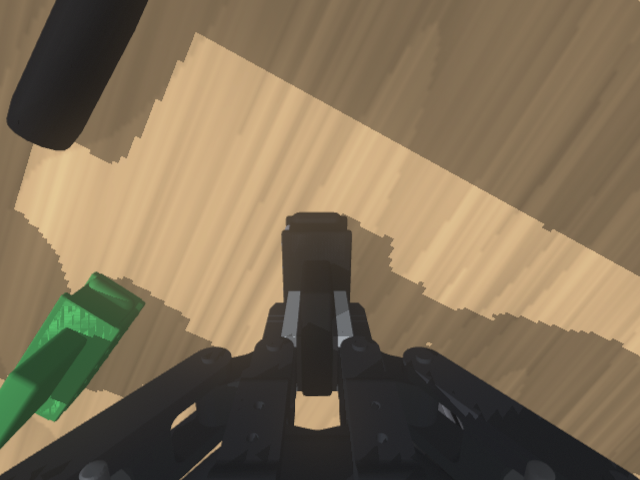

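```bash
python3 - <<'E'
from h import *
d=load("w2"); p,M,th=st()
Z=R.from_euler('z',th).as_matrix()
for off in (0,.005,-.005):
  c=np.array([p[0],p[1],0])
  pts=np.array([[-.015,.034+off,.028],[.015,.034+off,.028],[-.015,.034+off,.0],[0,.038+off,.010],[-.006,-.022+off,.062],[.006,-.022+off,.062],[-.006,.022+off,.062]])
  print(off,proj(d,c+pts@Z.T).round(0).tolist())
E
```

```text
t 5.1167 tcp [0.4882 0.0981 0.0424] theta 0.4766 tilt [ 2.3e-03  1.0e-04 -1.0e+00] F [0.1 0.9 6.8] gap 0.12239933733801206 88.78074645996094 q [-0.03  0.7   1.9   0.    0.55 -0.5 ]
0 [[282.0, 229.0], [354.0, 228.0], [287.0, 212.0], [318.0, 209.0], [303.0, 397.0], [335.0, 397.0], [301.0, 291.0]]
0.005 [[282.0, 217.0], [355.0, 217.0], [287.0, 202.0], [318.0, 198.0], [302.0, 386.0], [335.0, 386.0], [301.0, 278.0]]
-0.005 [[282.0, 240.0], [354.0, 240.0], [287.0, 222.0], [318.0, 220.0], [303.0, 408.0], [334.0, 408.0], [301.0, 304.0]]
```

send_rows(commands="0 0 0 -0.3 0;0 0 0 -1 0;0 0 0 -1 0;0 0 0 -1 0;0 0 0 -1 0;0 0 0 -1 0;0 0 0 -1 0;0 0 0 -1 0;0 0 0 -0.5 0;0 0 0 0 0")

```text
t: 5.95
tcp_pos: [0.4886, 0.098, 0.1997]
tool_rot: [0.52, 0.854, 0.001, 0.002]
force: [0.3, -0.1, -1.0]
finger_gap: 0.122
gripper_force: 88.1
```

send_rows(commands="0 0.2 0.4 0 0;0 0.4 0.75 0 0;0 0.4 0.75 0 0;0 0.4 0.75 0 0;0 0.4 0.75 0 0;0 0.4 0.75 0 0;0 0.4 0.75 0 0;0 0.4 0.75 0 0;0 0.4 0.75 0 0;0 0.4 0.75 0 0;0 0.05 0.2 0 0;0 0 0 0 1;0 0 0 0 1;0 0 0 0 1;0 0 0 0 1;0 0 0 0 1;0 0 0 0 1;0 0 0 0 1;0 0 0 0 1;0 0 0 0 1")

```text
t: 7.62
tcp_pos: [0.5816, 0.2334, 0.1957]
tool_rot: [0.76, 0.65, -0.002, -0.001]
force: [0.5, -0.2, -1.9]
finger_gap: 0.121
gripper_force: 88.1
```

send_rows(commands="0 0 0 0 1;0 0 0 0 1;0 0 0 0 1;0 0 0 0 1;0 0 0 0 1;0 0 0 0 1;0 0 0 0 1;0 0 0 0 1;0 0 0 0 1;0 0 0 0 1;0 0 0 0 1;0 0 0 0 1;0 0 0 0 1;0 0 0 0 1;0 0 0 0 1;0 0 0 0 1;0 0 0 0 1;0 0 0 0 0.97;0 0 0 0 0;0 0 0 0 0")

```text
t: 9.28
tcp_pos: [0.5819, 0.2336, 0.1962]
tool_rot: [0.997, 0.083, -0.001, 0.0]
force: [0.5, 0.2, -1.6]
finger_gap: 0.122
gripper_force: 88.0
```

```bash
python3 - <<'E'
from h import *
p,M,th=st(); t=np.array([.584,.234,.1984]); print("delta tool (rows)",(M.T@(t-p)/.02).round(3),"spin",np.degrees(th+1.406)/4)
s=snap("scene","s1"); w=snap("wrist","w3")
a=cv2.imread("pics/s1.png")[100:340,260:500]; b=cv2.imread("pics/w3.png")
cv2.imwrite("pics/c3.png",np.hstack([cv2.resize(cv2.convertScaleAbs(a,alpha=1.6),(400,400),interpolation=cv2.INTER_CUBIC),cv2.copyMakeBorder(cv2.resize(b,(400,300)),0,100,0,0,0)]))
E
```

```text
t 9.2833 tcp [0.5819 0.2336 0.1962] theta -1.4045 tilt [-2.5e-03 -6.0e-04 -1.0e+00] F [ 0.5  0.2 -1.6] gap 0.12245485639601887 88.04584980010986 q [ 0.2   0.58  1.47 -0.    1.1   1.61]
delta tool (rows) [ 0.107 -0.004 -0.112] spin 0.020831112694360297
```

View pics/c3.png

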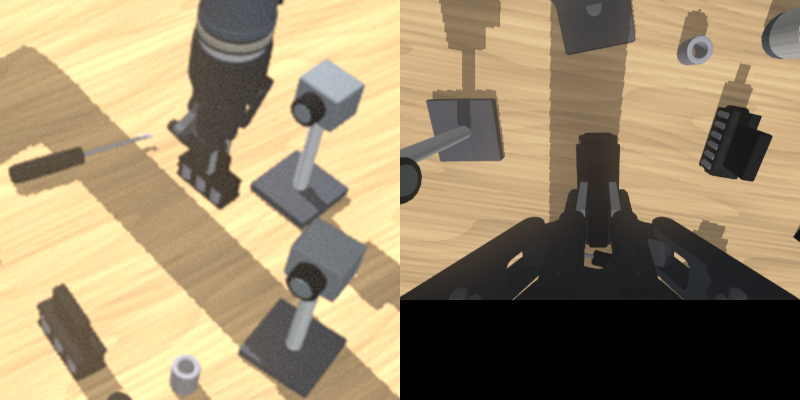

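```bash
python3 - <<'E'
from h import *
d=load("w3"); print(proj(d,[[.5595,.382,.17],[.584,.234,.17]]))
c=back(d,[[45,157],[155,157],[166,256],[51,256]],.008); print(c.round(3).tolist(),c.mean(0))
for i,j in((0,1),(3,2),(0,3),(1,2)):
    v=c[j]-c[i]; print(np.degrees(np.arctan2(v[1],v[0])).round(1), np.linalg.norm(v).round(3))
E
```

```text
[[ -2.66828116 287.83054782]
 [313.55289628 288.30867022]]
[[0.591, 0.469, 0.008], [0.606, 0.376, 0.008], [0.517, 0.363, 0.008], [0.499, 0.469, 0.008]] [0.55309462 0.41916731 0.008     ]
-80.5 0.094
-80.5 0.107
-179.9 0.092
-171.7 0.09
```

send_rows(commands="0 0.11 0 -0.11 0;0 0 0 0 0;0 0 0 0 0;0 0 0 0 0;0 0 0 0 0;0 0 0 0 0;0 0 0 0 0;0 0 0 0 0;0 0 0 0 0;0 0 0 0 0;0 0 0 0 0;0 0 0 0 0;0 0 0 0 0;0 0 0 0 0;0 0 0 0 0;0 0 0 0 0;0 0 0 0 0")

```text
t: 10.8
tcp_pos: [0.5849, 0.2343, 0.1995]
tool_rot: [0.997, 0.082, -0.0, 0.0]
force: [-1.0, 0.2, -1.6]
finger_gap: 0.123
gripper_force: 88.0
```

send_rows(commands="0 0 0 0 0;0 0 0 0 0;0 0 0 0 0;0 0 0 0 0;0 0 0 0 -1;0 0 0 0 -1;0 0 0 0 -1;0 0 0 0 -1;0 0 0 0 -1;0 0 0 0 -1;0 0 0 0 -1;0 0 0 0 -1;0 0 0 0 -1;0 0 0 0 -1;0 0 0 0 -1;0 0 0 0 -1;0 0 0 0 -1;0 0 0 0 -1;0 0 0 0 -1")

```text
t: 12.38
tcp_pos: [0.5849, 0.2343, 0.1995]
tool_rot: [0.821, 0.571, -0.0, 0.0]
force: [0.2, 0.7, -2.5]
finger_gap: 0.121
gripper_force: 88.0
```

send_rows(commands="0 0 0 0 -1;0 0 0 0 -1;0 0 0 0 -1;0 0 0 0 -1;0 0 0 0 -1;0 0 0 0 -1;0 0 0 0 -1;0 0 0 0 -1;0 0 0 0 -1;0 0 0 0 -1;0 0 0 0 -1;0 0 0 0 -1;0 0 0 0 -1;0 0 0 0 -1;0 0 0 0 -1;0 0 0 0 -1;0 0 0 0 -1;0 0 0 0 -1;0 0 0 0 -1;0 0 0 0 -1")

```text
t: 14.05
tcp_pos: [0.5849, 0.2343, 0.1995]
tool_rot: [0.262, 0.965, -0.0, -0.0]
force: [0.4, -0.2, -1.6]
finger_gap: 0.124
gripper_force: 88.0
```

send_rows(commands="0 0 0 0 -1;0 0 0 0 -1;0 0 0 0 -1;0 0 0 0 -1;0 0 0 0 -1;0 0 0 0 -1;0 0 0 0 -1;0 0 0 0 -1;0 0 0 0 -1;0 0 0 0 -0.98;0 0 0 0 0;0 0 0 0 0")

```text
t: 15.05
tcp_pos: [0.5849, 0.2343, 0.1995]
tool_rot: [-0.081, 0.997, -0.0, -0.0]
force: [0.4, -0.8, -2.9]
finger_gap: 0.124
gripper_force: 88.0
```

```bash
python3 - <<'E'
from h import *
p,M,th=st(); t=np.array([.584,.234,.1984]); print("delta tool (rows)",(M.T@(t-p)/.02).round(3),"spin",np.degrees(th-1.736)/4)
E
```

```text
t 15.05 tcp [0.5849 0.2343 0.1995] theta 1.7324 tilt [-0. -0. -1.] F [ 0.4 -0.8 -2.9] gap 0.12362407486475134 88.02684187889099 q [ 0.2   0.58  1.46 -0.    1.1  -1.53]
delta tool (rows) [ 0.047 -0.005  0.055] spin -0.05192986867444989
```

send_rows(commands="0 0 0 0 -0.05;0 0 0 0 0;0 0 0 0 0;0 0 0 0 0;0 0 0 0 0;0 0 0 0 0;0 0 0 0 0;0 0 0 0 0;0 0 0 0 0;0 0 0 0 0;0 0 0 0 0;0 0 0 0 0;0 0 0 0 0;0 0 0 0 0;0 0 0 0 0;0 0 0 0 0;0 0 0 0 0;0 0 0 0 0")

```text
t: 16.55
tcp_pos: [0.5849, 0.2343, 0.1995]
tool_rot: [-0.083, 0.997, -0.0, 0.0]
force: [-0.0, -0.2, -1.8]
finger_gap: 0.121
gripper_force: 88.0
```

send_rows(commands="0 0.18 -0.5 0 0;0 0.36 -1 0 0;0 0.36 -1 0 0;0 0.36 -1 0 0;0 0.36 -1 0 0;0 0.36 -1 0 0;0 0.36 -1 0 0;0 0.36 -1 0 0;0 0.36 -1 0 0;0 0.36 -1 0 0;0 0.36 -1 0 0;0 0.36 -1 0 0;0 0.36 -1 0 0;0 0.36 -1 0 0;0 0.36 -1 0 0;0 0.36 -1 0 0;0 0.36 -1 0 0;0 0.36 -1 0 0;0 0.36 -1 0 0;0 0.36 -1 0 0")

```text
t: 18.22
tcp_pos: [0.5104, -0.1751, 0.1997]
tool_rot: [-0.083, 0.997, -0.0, -0.0]
force: [0.6, 0.3, -1.9]
finger_gap: 0.119
gripper_force: 88.1
```

send_rows(commands="0 0.36 -1 0 0;0 0.36 -1 0 0;0 0.36 -1 0 0;0 0.36 -1 0 0;0 0.36 -1 0 0;0 0.36 -1 0 0;0 0 -0.3 0 0;0 0 0 0 1;0 0 0 0 1;0 0 0 0 1;0 0 0 0 1;0 0 0 0 1;0 0 0 0 1;0 0 0 0 1;0 0 0 0 1;0 0 0 0 1;0 0 0 0 1;0 0 0 0 1;0 0 0 0 1;0 0 0 0 1")

```text
t: 19.88
tcp_pos: [0.4892, -0.3045, 0.1995]
tool_rot: [0.364, 0.932, 0.0, -0.0]
force: [0.1, -0.9, -1.5]
finger_gap: 0.121
gripper_force: 88.1
```

send_rows(commands="0 0 0 0 1;0 0 0 0 1;0 0 0 0 1;0 0 0 0 1;0 0 0 0 1;0 0 0 0 1;0 0 0 0 1;0 0 0 0 1;0 0 0 0 1;0 0 0 0 1;0 0 0 0 1;0 0 0 0 1;0 0 0 0 1;0 0 0 0 1;0 0 0 0 0.8;0 0 0 0 0;0 0 0 0 0")

```text
t: 21.3
tcp_pos: [0.4893, -0.3047, 0.1995]
tool_rot: [0.775, 0.632, -0.0, -0.0]
force: [0.8, 0.2, -2.3]
finger_gap: 0.122
gripper_force: 88.1
```

```bash
python3 - <<'E'
from h import *
p,M,th=st(); d=snap("wrist","w4")
B=np.array([.505,-.2068,0]);Z=R.from_euler('z',-.207).as_matrix()
print(proj(d,B+np.array([[0,0,.038],[0,.0415,.031],[0,-.0415,.031]])@Z.T))
u,v=proj(d,B+[0,0,.035])[0]; x0=int(np.clip(u-125,0,390)); y0=int(np.clip(v-95,0,290)); print(x0,y0)
cv2.imwrite("pics/c4.png",cv2.resize(cv2.convertScaleAbs(cv2.imread("pics/w4.png")[y0:y0+190,x0:x0+250],alpha=1.8),None,fx=3,fy=3,interpolation=cv2.INTER_CUBIC))
E
```

```text
t 21.3 tcp [ 0.4893 -0.3047  0.1995] theta -0.2016 tilt [-3.e-04  3.e-04 -1.e+00] F [ 0.8  0.2 -2.3] gap 0.12188319131197044 88.09725165367126 q [-0.75  0.51  1.6   0.    1.03 -0.55]
[[310.40708391  87.99773702]
 [310.55803882  27.15898409]
 [310.53957534 144.92926638]]
185 0
```

View pics/c4.png

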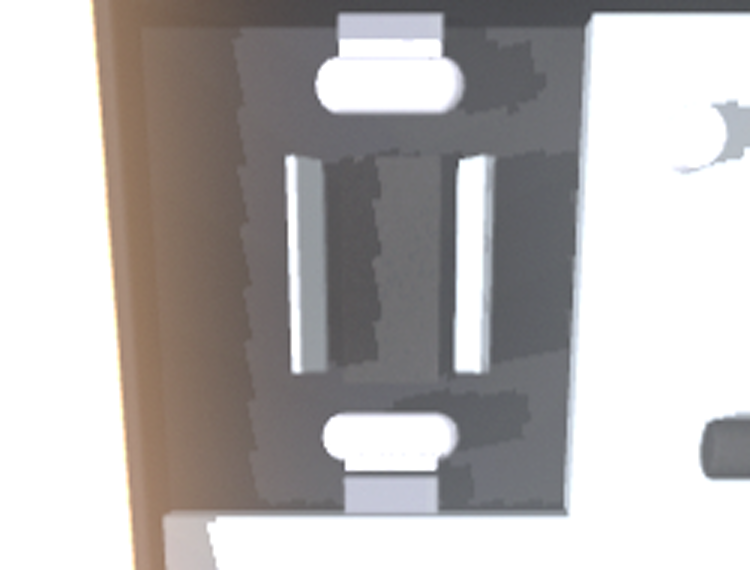

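```bash
python3 - <<'E'
from h import *
p,M,th=st(); d=load("w4")
k=back(d,[[315,145],[315,28.5]],.031); v=k[1]-k[0]; yaw=np.arctan2(v[1],v[0])-np.pi/2
c=k.mean(0); w=back(d,[[185+389.7/3,264/3]],.038)[0]
print("bay",c,np.linalg.norm(v),"yaw",yaw,"walls mid",w)
g=cv2.imread("pics/w4.png").max(2); print([ (y,[int(x) for x in g[y,277:352:3]]) for y in (60,85,115)])
t=np.r_[c[:2]+.00065*M[:2,1],.1995]; print("delta tool rows",(M.T@(t-p)/.02).round(3),"spin",np.degrees(th-yaw)/4)
# held cassette in w4
x=g[225,250:390]; print(x.tolist())
E
```

```text
t 21.35 tcp [ 0.4894 -0.3048  0.1995] theta -0.2018 tilt [-1.e-04  2.e-04 -1.e+00] F [-0.3  0.2 -2.2] gap 0.1212735644738301 88.0975091457367 q [-0.75  0.51  1.6   0.    1.03 -0.55]
bay [ 0.50822116 -0.20792717  0.031     ] 0.08219065579780857 yaw -0.20312063413694603 walls mid [ 0.50826476 -0.20746903  0.038     ]
[(60, [62, 103, 134, 89, 89, 80, 49, 51, 51, 51, 51, 51, 63, 63, 64, 64, 64, 66, 62, 53, 113, 158, 158, 137, 78]), (85, [61, 60, 164, 89, 89, 84, 48, 49, 50, 50, 49, 56, 63, 63, 63, 61, 63, 63, 58, 51, 130, 159, 159, 115, 64]), (115, [62, 61, 164, 90, 90, 90, 50, 49, 51, 51, 51, 51, 63, 64, 64, 65, 64, 66, 57, 53, 151, 160, 160, 110, 56])]
delta tool rows [ 4.934e+00 -1.400e-02  3.000e-03] spin 0.019440447398193797
[115, 114, 113, 113, 112, 112, 128, 152, 155, 156, 156, 156, 156, 156, 156, 156, 156, 156, 156, 155, 156, 155, 156, 156, 156, 155, 155, 155, 155, 155, 156, 155, 155, 155, 155, 155, 99, 95, 107, 95, 66, 58, 58, 58, 57, 57, 57, 57, 56, 56, 55, 55, 55, 56, 55, 56, 56, 55, 55, 56, 56, 55, 56, 56, 56, 55, 56, 56, 56, 55, 56, 55, 56, 56, 56, 55, 57, 56, 57, 56, 56, 57, 57, 56, 57, 57, 56, 57, 57, 57, 57, 58, 58, 59, 59, 59, 59, 118, 151, 156, 156, 156, 156, 156, 156, 156, 157, 157, 156, 156, 157, 156, 157, 157, 157, 157, 157, 157, 157, 157, 157, 157, 157, 157, 158, 157, 157, 157, 157, 158, 158, 158, 157, 158, 158, 158, 157, 158, 158, 158]
```

send_rows(commands="0 0.5 0 0 0;0 1 0 0 0;0 1 0 0 0;0 1 0 0 0;0 1 0 0 0;0 0.43 0 0 0;0 0 0 0.5 0;0 0 0 1 0;0 0 0 1 0;0 0 0 1 0;0 0 0 1 0;0 0 0 0.7 0;0 0 0 0.3 0;0 0 0 0 0;0 0 0 0 0", grip_force=110)

```text
t: 22.6
tcp_pos: [0.5095, -0.2091, 0.0893]
tool_rot: [0.775, 0.632, -0.0, 0.0]
force: [0.1, 0.9, -1.8]
finger_gap: 0.12
gripper_force: 110.5
```

```bash
python3 - <<'E'
from h import *
p,M,th=st(); t=np.r_[np.array([.50822,-.20793])+.00065*M[:2,1],.0544]; print("delta tool mm",(M.T@(t-p)*1000).round(1),"spin",np.degrees(th+.203))
d=snap("wrist","w5"); s=snap("scene","s2")
a=cv2.resize(cv2.convertScaleAbs(cv2.imread("pics/s2.png")[250:400,80:240],alpha=1.8),(400,375),interpolation=cv2.INTER_CUBIC)
b=cv2.resize(cv2.convertScaleAbs(cv2.imread("pics/w5.png")[120:420,160:480],alpha=1.8),(400,375),interpolation=cv2.INTER_CUBIC)
cv2.imwrite("pics/c5.png",np.hstack([a,b]))
E
```

```text
t 22.6 tcp [ 0.5095 -0.2091  0.0893] theta -0.2036 tilt [-1.e-04 -2.e-04 -1.e+00] F [ 0.1  0.9 -1.8] gap 0.11995080870278364 110.4747462272644 q [-0.59  0.65  1.74 -0.    0.75 -0.39]
delta tool mm [ 0.9 -0.8 34.9] spin -0.03187841832207315
```

View pics/c5.png

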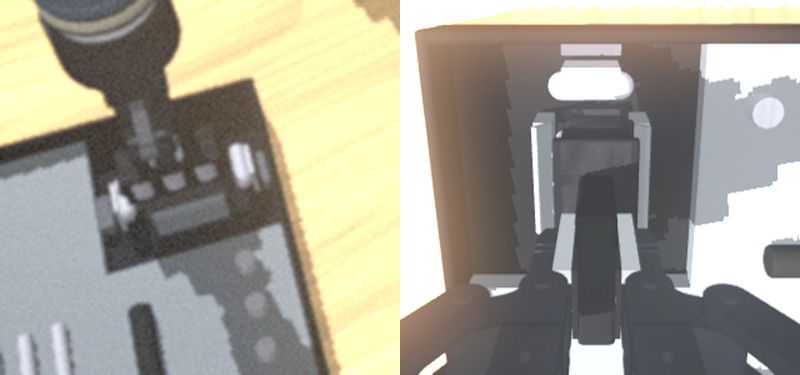

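```bash
python3 - <<'E'
from h import *
p,M,th=st(); d=load("w5"); g=cv2.imread("pics/w5.png").max(2)
for y in (185,190,230,240,250,262): print(y,[int(v) for v in g[y,258:372:2]])
f=lambda u,v,z: ((back(d,[[u,v]],z)[0]-p)@M*1000).round(1)[:2]
print("clip",f(312.5,187,.033),"walls",f(312.4,230,.038),"cass",f(317.3,245,p[2]-.0424+.028))
E
```

```text
t 22.7 tcp [ 0.5101 -0.2092  0.0903] theta -0.2033 tilt [ 0.0017 -0.0013 -1.    ] F [ 0.5 -0.4 -1. ] gap 0.12329254347869566 110.47399163246155 q [-0.59  0.65  1.74 -0.    0.75 -0.39]
185 [65, 64, 65, 65, 65, 65, 65, 66, 65, 65, 75, 201, 212, 211, 207, 200, 198, 198, 198, 198, 198, 199, 200, 200, 199, 200, 199, 200, 199, 200, 200, 200, 201, 200, 200, 200, 200, 200, 200, 197, 180, 162, 142, 124, 90, 59, 58, 59, 58, 58, 57, 57, 57, 57, 56, 57, 56]
190 [62, 62, 63, 63, 64, 62, 63, 62, 63, 64, 98, 214, 219, 222, 223, 212, 205, 206, 206, 206, 206, 206, 206, 206, 206, 206, 206, 206, 206, 206, 206, 206, 206, 205, 206, 206, 206, 206, 205, 203, 188, 171, 149, 125, 98, 58, 56, 56, 56, 56, 56, 55, 56, 55, 54, 54, 53]
230 [54, 54, 54, 55, 162, 165, 89, 89, 89, 89, 89, 89, 69, 48, 63, 57, 43, 43, 44, 42, 43, 43, 44, 45, 44, 44, 44, 44, 43, 44, 44, 44, 44, 44, 44, 43, 43, 43, 43, 42, 42, 42, 42, 43, 42, 53, 65, 90, 90, 91, 94, 74, 45, 45, 45, 44, 45]
240 [54, 54, 54, 54, 156, 165, 98, 89, 89, 89, 89, 89, 58, 54, 54, 60, 60, 60, 61, 57, 57, 56, 55, 59, 58, 63, 60, 64, 59, 64, 64, 62, 64, 62, 58, 61, 57, 62, 61, 60, 62, 59, 64, 60, 54, 54, 49, 85, 89, 93, 94, 61, 44, 43, 43, 43, 44]
250 [53, 53, 53, 53, 153, 164, 108, 89, 89, 89, 89, 88, 62, 54, 54, 57, 57, 57, 58, 56, 60, 56, 58, 61, 62, 64, 62, 62, 59, 62, 62, 60, 62, 61, 57, 57, 57, 58, 61, 57, 58, 60, 63, 57, 48, 47, 43, 86, 89, 93, 94, 53, 43, 43, 43, 43, 43]
262 [52, 52, 52, 52, 86, 164, 134, 88, 88, 89, 88, 89, 66, 53, 53, 54, 52, 54, 55, 55, 57, 57, 61, 44, 39, 38, 39, 39, 39, 39, 38, 38, 39, 38, 38, 37, 42, 42, 43, 43, 43, 42, 43, 42, 42, 43, 40, 89, 89, 93, 94, 46, 43, 43, 43, 42, 44]
clip [43.9 -2.5] walls [22.2 -2.6] cass [27. -0.]
```

send_rows(commands="0 0.05 -0.1 0 0;0 0 0 0 0;0 0 0 0 0;0 0 0 0.2 0;0 0 0 0.2 0;0 0 0 0.2 0;0 0 0 0.15 0;0 0 0 0 0;0 0 0 0 0")

```text
t: 23.45
tcp_pos: [0.5068, -0.2039, 0.0741]
tool_rot: [0.776, 0.631, 0.001, -0.003]
force: [1.5, 9.2, 2.3]
finger_gap: 0.118
gripper_force: 119.7
```

```bash
python3 - <<'E'
from h import *
p,M,th=st(); from station import readout; r=readout.sense(); print("F tool",(M.T@r["force"]).round(1),r["ft_torque"])
d=snap("wrist","w6"); g=cv2.imread("pics/w6.png").max(2)
for y in (160,170,180,210,220,230,240,250): print(y,[int(v) for v in g[y,256:376:2]])
E
```

```text
t 23.45 tcp [ 0.5068 -0.2039  0.0741] theta -0.2056 tilt [-0.0023  0.0062 -1.    ] F [1.5 9.2 2.3] gap 0.11804328907878513 119.6815288066864 q [-0.59  0.67  1.76  0.01  0.72 -0.39]
F tool [ 9.4 -0.5 -2.2] [ 1.69066906 -0.45785739 -0.03951924]
160 [87, 87, 87, 87, 88, 87, 87, 87, 87, 88, 87, 88, 87, 88, 88, 88, 88, 88, 88, 88, 89, 88, 88, 88, 88, 88, 88, 89, 89, 88, 88, 88, 89, 88, 89, 88, 88, 88, 88, 88, 88, 88, 87, 87, 88, 87, 87, 87, 87, 87, 86, 87, 86, 86, 86, 86, 85, 85, 85, 85]
170 [80, 80, 79, 80, 80, 80, 81, 80, 80, 80, 81, 80, 80, 81, 81, 81, 81, 81, 81, 114, 121, 121, 122, 121, 121, 121, 121, 121, 122, 121, 121, 121, 121, 121, 121, 122, 121, 121, 121, 121, 122, 121, 122, 121, 121, 83, 75, 75, 76, 74, 75, 75, 74, 74, 74, 73, 74, 73, 77, 78]
180 [73, 73, 73, 74, 73, 73, 73, 73, 74, 73, 74, 73, 73, 73, 73, 74, 74, 73, 74, 75, 75, 84, 85, 82, 81, 81, 81, 81, 81, 80, 80, 80, 81, 81, 81, 81, 81, 81, 81, 81, 81, 80, 80, 71, 68, 69, 69, 68, 68, 67, 68, 67, 67, 67, 67, 67, 67, 66, 66, 65]
210 [60, 59, 59, 59, 60, 60, 59, 60, 60, 60, 60, 60, 61, 60, 60, 201, 216, 216, 215, 207, 204, 2
[... 469 characters left out ...]
84, 83, 84, 84, 84, 84, 84, 70, 51, 50, 50, 52, 52, 52, 51, 51, 52, 52, 51, 52, 57, 57, 58, 58, 58, 53, 52, 51, 52, 51, 52, 51, 52, 52, 53, 51, 50, 50, 49, 76, 84, 85, 84, 84, 84, 83, 84, 63, 47, 47, 47]
240 [55, 56, 56, 55, 56, 56, 78, 159, 147, 89, 91, 91, 91, 91, 92, 67, 66, 65, 57, 61, 64, 63, 60, 60, 60, 60, 56, 56, 53, 52, 52, 52, 52, 52, 59, 60, 61, 55, 57, 51, 49, 48, 49, 46, 48, 48, 48, 53, 76, 88, 91, 91, 91, 91, 90, 90, 94, 95, 51, 46]
250 [55, 55, 55, 56, 55, 55, 55, 162, 166, 98, 90, 90, 90, 90, 141, 136, 116, 47, 45, 46, 46, 46, 45, 45, 46, 46, 46, 46, 46, 47, 46, 47, 46, 46, 46, 46, 46, 46, 46, 45, 45, 45, 45, 44, 62, 79, 46, 58, 75, 89, 90, 90, 90, 90, 91, 91, 95, 95, 45, 45]
```

```bash
python3 - <<'E'
from h import *
ims=[cv2.resize(cv2.convertScaleAbs(cv2.imread(f"pics/{n}.png")[150:350,250:383],alpha=1.8),(399,600),interpolation=cv2.INTER_CUBIC) for n in ("w5","w6")]
cv2.imwrite("pics/c6.png",np.hstack(ims))
E
```

```text
(no output)
```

View pics/c6.png

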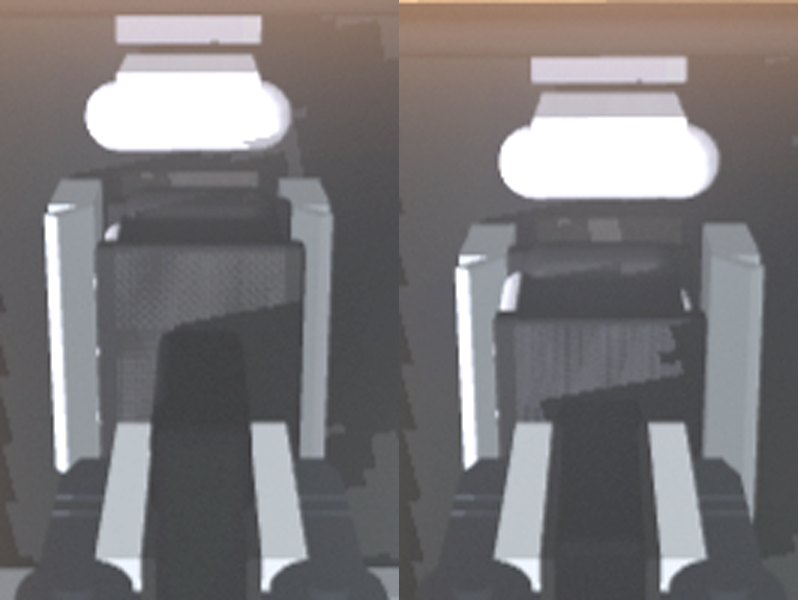

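```bash
python3 - <<'E'
from h import *
from scipy.optimize import least_squares
p,M,th=st(); d6=load("w6"); d5=load("w5")
# tool->cam from w6 pose (static); cassette in tool axes: x_c-> tool y, y_c -> tool x, z_c -> -tool z
Rc=R.from_quat(d6["rotation"]).as_matrix()
def model(v,pts):
    off,dz,pit=v
    q=pts-[0,0,.053]; c,s=np.cos(pit),np.sin(pit)
    y=q[:,1]*c-q[:,2]*s; z=q[:,1]*s+q[:,2]*c
    t=np.c_[y+off,q[:,0],-(z+dz+.053-.0424)]
    return proj(d6,p+t@M.T)
pts=np.array([[-.015,.034,.028],[.015,.034,.028],[-.006,.022,.028],[.006,.022,.028]])
print("pred",model([0,0,0],pts).round(0).tolist(),"off-10",model([-.01,0,0],pts).round(0).tolist(),"dz5",model([0,.005,0],pts).round(0).tolist(),"pit.1",model([0,0,.1],pts).round(0).tolist())
for n,o in (("w5",[[282.3,231],[351,231],[302,259],[331,259]]),("w6",[[282.3,255],[352,255],[301.5,283],[332,283]])):
    r=least_squares(lambda v:(model(v,pts)-o).ravel(),[0,0,0]); print(n,r.x.round(4),r.cost)
E
```

```text
t 23.5 tcp [ 0.5068 -0.2038  0.0741] theta -0.2054 tilt [-0.0024  0.0062 -1.    ] F [1.9 8.6 1.2] gap 0.11415920623174548 119.65997457504272 q [-0.59  0.67  1.76  0.01  0.72 -0.39]
pred [[280.0, 228.0], [352.0, 228.0], [302.0, 255.0], [330.0, 255.0]] off-10 [[280.0, 251.0], [351.0, 251.0], [302.0, 277.0], [330.0, 277.0]] dz5 [[279.0, 231.0], [353.0, 231.0], [301.0, 259.0], [330.0, 259.0]] pit.1 [[279.0, 225.0], [353.0, 225.0], [301.0, 252.0], [330.0, 252.0]]
w5 [ 0.0118  0.0073 -0.4653] 1.6429508362747811
w6 [ 0.0101  0.0158 -0.6509] 3.587668248830283
```

send_rows(commands="0 0 0 0 0;0 0 0 0 0")

```text
t: 23.67
tcp_pos: [0.5068, -0.2037, 0.0741]
tool_rot: [0.776, 0.631, 0.001, -0.003]
force: [2.3, 8.5, 1.5]
finger_gap: 0.118
gripper_force: 119.7
```

send_rows(commands="0 0 0 -0.4 0;0 0 0 -0.6 0;0 0 0 -0.6 0;0 0 0 -0.4 0;0 0 0 0 0;0 0 0 0 0;0 0 0 0 0")

```text
t: 24.25
tcp_pos: [0.5073, -0.207, 0.1141]
tool_rot: [0.775, 0.632, -0.0, -0.0]
force: [-0.6, -0.5, -2.2]
finger_gap: 0.115
gripper_force: 118.9
```

```bash
python3 - <<'E'
from h import *
p,M,th=st(); d=snap("wrist","w7"); s=snap("scene","s3")
for n in ("w2","w3","w4","w5","w6","w7"):
    g=cv2.imread(f"pics/{n}.png").max(2).astype(int); print(n,g[205:300:2,316].tolist()); print("   ",g[225:295:3,290].tolist())
g=cv2.imread("pics/w7.png").max(2)
for y in (225,240,255,265,275): print(y,[int(v) for v in g[y,262:372:2]])
# scene: expected cassette corner pixels for nominal in-hand pose
d=load("s3"); pts=np.array([[x,y,z] for x in (-.015,.015) for y in (-.034,.034) for z in (0,.028)])
t=np.c_[pts[:,1],pts[:,0],.0424-pts[:,2]]; print(np.c_[pts*1000,proj(d,p+t@M.T).round(1)].tolist())
E
```

```text
t 24.25 tcp [ 0.5073 -0.207   0.1141] theta -0.2033 tilt [-8.e-04  4.e-04 -1.e+00] F [-0.6 -0.5 -2.2] gap 0.11512616411078526 118.92122983932495 q [-0.59  0.61  1.73 -0.    0.8  -0.39]
w2 [213, 213, 212, 187, 75, 75, 74, 76, 75, 71, 69, 68, 67, 68, 69, 68, 68, 67, 67, 67, 66, 64, 65, 64, 63, 64, 63, 61, 57, 56, 56, 56, 55, 55, 54, 54, 53, 53, 52, 52, 52, 52, 51, 50, 53, 53, 53, 53]
    [79, 73, 73, 75, 74, 74, 73, 72, 71, 71, 70, 69, 69, 69, 69, 68, 68, 67, 66, 67, 66, 65, 100, 116]
w3 [129, 132, 132, 118, 58, 59, 59, 59, 59, 56, 56, 56, 56, 55, 56, 56, 55, 55, 55, 54, 54, 55, 54, 55, 54, 53, 53, 53, 51, 52, 51, 51, 51, 51, 50, 50, 50, 50, 50, 49, 49, 49, 49, 48, 49, 49, 48, 49]
    [60, 56, 56, 57, 57, 57, 56, 56, 56, 55, 55, 55, 55, 54, 54, 54, 53, 53, 53, 53, 53, 52, 82, 92]
w4 [155, 156, 155, 139, 58, 61, 59, 61, 61, 57, 56, 55, 54, 58, 64, 72, 70, 72, 72, 72, 70, 70, 71, 70, 69, 65, 59, 54, 51, 50, 50, 50, 49, 50, 50, 49, 49, 48, 48, 49, 49, 48, 48, 48, 49, 50, 49, 49]
    [66, 60, 60, 71, 73, 74, 75, 73, 70, 70, 71, 73, 69, 69, 71, 68, 69, 66, 68, 66, 66, 69, 103, 116]
w5 [52, 
[... 1613 characters left out ...]
3, 53, 165, 134, 63, 52, 52, 53, 53, 52, 52, 52, 52, 58, 63, 59, 58, 59, 52, 52, 53, 58, 59, 58, 58, 58, 54, 53, 53, 52, 52, 52, 52, 53, 42, 43, 42, 42, 43, 78, 89, 93, 83, 44, 45, 45, 44, 44, 45]
275 [56, 56, 56, 55, 55, 54, 54, 52, 160, 149, 62, 52, 53, 52, 55, 57, 57, 58, 58, 58, 62, 58, 57, 56, 56, 57, 57, 63, 63, 64, 64, 52, 52, 53, 52, 52, 46, 47, 46, 41, 42, 42, 42, 42, 42, 84, 90, 94, 70, 54, 53, 54, 54, 53, 54]
[[-15.0, -34.0, 0.0, 126.0, 309.7], [-15.0, -34.0, 28.0, 122.0, 301.3], [-15.0, 34.0, 0.0, 165.0, 298.9], [-15.0, 34.0, 28.0, 162.0, 290.3], [15.0, -34.0, 0.0, 128.6, 324.1], [15.0, -34.0, 28.0, 124.6, 315.9], [15.0, 34.0, 0.0, 168.2, 312.9], [15.0, 34.0, 28.0, 165.2, 304.5]]
```

```bash
python3 - <<'E'
from h import *
from scipy.optimize import least_squares
p,M,th=st(); d=load("w7")
def model(v,pts):
    off,dz,pit=v
    q=pts-[0,0,.053]; c,s=np.cos(pit),np.sin(pit)
    y=q[:,1]*c-q[:,2]*s; z=q[:,1]*s+q[:,2]*c
    return proj(d,p+np.c_[y+off,q[:,0],-(z+dz+.053-.0424)]@M.T)
pts=np.array([[-.015,.034,.028],[.015,.034,.028],[0,.022,.028],[0,.038,.008]])
b=model([0,0,0],pts)
f=lambda v:(lambda m:np.r_[m[:,1]-b[:,1]-np.array(D),2*((m[1,0]-m[0,0])-(b[1,0]-b[0,0])-W)])(model(v,pts))
for D,W in (([24.5,24.5,20,19],0),([24.5,24.5,20,19],1.5),([24.5,24.5,22,19],0),([24.5,24.5,20,21],0)):
    r=least_squares(f,[0,0,0],x_scale=[.01,.01,.1]); print(D,W,r.x.round(4),r.fun.round(1))
# image edges: gradient along columns near front edge, slope in w5/w7
for n,r0 in(("w5",231),("w7",256)):
    g=cv2.GaussianBlur(cv2.imread(f"pics/{n}.png").max(2).astype(np.float32),(3,3),0)
    G=np.diff(g,axis=0); print(n,[int(r0-8+G[r0-8:r0+9,c].argmax()) for c in range(286,350,5)])
E
```

```text
t 24.35 tcp [ 0.5072 -0.2069  0.1138] theta -0.2034 tilt [-1.3e-03  8.0e-04 -1.0e+00] F [ 0.7  0.3 -2.8] gap 0.1224330252749561 118.92290711402893 q [-0.59  0.61  1.73 -0.    0.8  -0.39]
[24.5, 24.5, 20, 19] 0 [-0.0116 -0.0004  0.084 ] [-0.7 -0.7  2.1 -0.8 -0.5]
[24.5, 24.5, 20, 19] 1.5 [-0.0102  0.0029  0.0717] [-0.9 -0.9  2.6 -0.9 -0.6]
[24.5, 24.5, 22, 19] 0 [-0.0116  0.0002  0.0797] [-0.2 -0.2  0.7 -0.2 -0.2]
[24.5, 24.5, 20, 21] 0 [-0.0103  0.0015  0.0279] [-0.9 -0.9  2.6 -0.8 -0.6]
w5 [225, 231, 231, 231, 231, 231, 231, 231, 231, 231, 231, 231, 232]
w7 [256, 256, 256, 256, 256, 256, 256, 256, 256, 256, 256, 255, 248]
```

```bash
python3 - <<'E'
from h import *
from scipy.spatial.transform import Rotation as R
B=np.array([.50822,-.20793]); tx=np.array([.2,.98])
def f(n,u,v,z): return (back(load(n),[[u,v]],z)[0][:2]-B)@tx*1000
print("w4 wall ends",f("w4",285,52,.038),f("w4",285,124,.038),"nose",f("w4",315,28.5,.031),f("w4",315,145,.031))
print("w5 wall",f("w5",267,217,.038),"nose",f("w5",312,188.5,.031),"nose lo/hi",f("w5",312,200,.031),f("w5",312,178,.031))
print("w6 wall",f("w6",272,233,.038),"nose",f("w6",320,204,.031),"cass top front",f("w6",317,255,.0317+.028),"rib",f("w6",317,232,.0417))
print("w5 cass top front",f("w5",317,231,.0469+.028))
for n in ("w7",):
    g=cv2.imread("pics/w7.png").max(2).astype(int); print(g[150:232:2,316].tolist())
    print(g[150:260:2,278].tolist()); 
for n in ("w4","w5","w6","w7"): print(n,load(n)["eye"].round(4))
E
```

```text
w4 wall ends 24.604782389082757 -25.05243394748109 nose 41.1064856872966 -41.10047290050607
w5 wall 28.32151653922663 nose 41.79510630941382 nose lo/hi 35.682402933963225 47.27393560386219
w6 wall 29.133136379212473 nose 41.712986842108414 cass top front 25.815802930401183 rib 30.6657421710654
w5 cass top front 31.89801091954568
[88, 86, 108, 121, 121, 120, 97, 74, 103, 111, 111, 197, 207, 194, 178, 193, 210, 210, 206, 205, 193, 173, 93, 55, 54, 53, 68, 67, 66, 66, 65, 65, 64, 63, 64, 63, 64, 62, 65, 64, 56]
[89, 86, 84, 84, 84, 81, 80, 79, 78, 76, 74, 72, 71, 71, 69, 68, 67, 66, 65, 63, 63, 63, 62, 61, 61, 60, 59, 69, 80, 83, 117, 118, 136, 150, 149, 159, 165, 165, 165, 164, 165, 165, 165, 165, 165, 165, 165, 165, 165, 164, 164, 164, 164, 164, 165]
w4 [ 0.505  -0.2289  0.3327]
w5 [ 0.5253 -0.1332  0.2224]
w6 [ 0.5231 -0.1289  0.2076]
w7 [ 0.5232 -0.1312  0.2472]
```

send_rows(commands="0 0.27 0 0 0;0 0.27 0 0 0;0 0 0 0.4 0;0 0 0 0.6 0;0 0 0 0.4 0;0 0 0 0.25 0;0 0 0 0 0;0 0 0 0 0", grip_force=115)

```text
t: 25.02
tcp_pos: [0.5096, -0.1964, 0.081]
tool_rot: [0.775, 0.632, -0.0, -0.001]
force: [0.2, 0.3, -1.4]
finger_gap: 0.118
gripper_force: 118.9
```

send_rows(commands="0 0 0 0.1 0;0 0 0 0.1 0;0 0 0 0 0")

```text
t: 25.27
tcp_pos: [0.5099, -0.1966, 0.0775]
tool_rot: [0.775, 0.632, 0.0, 0.0]
force: [1.0, 0.1, -1.8]
finger_gap: 0.124
gripper_force: 118.9
```

```bash
cat > m.py <<'E'
from h import *
import sys
from station import readout
def look(tag):
    p,M,th=st(); r=readout.sense(); print("Ftool",(M.T@r["force"]).round(1),"tq",np.round(r["ft_torque"],2))
    d=snap("wrist",tag); g=cv2.GaussianBlur(cv2.imread(f"pics/{tag}.png").max(2).astype(np.float32),(3,3),0)
    print("col316",g[180:300:2,316].astype(int).tolist()); print("col290",g[200:290:2,290].astype(int).tolist())
    for y in (240,262): print(y,g[y,256:380:2].astype(int).tolist())
    B=np.array([.5074,-.2077]); print("TCP rel bay (tool x,y) mm",((p[:2]-B)@M[:2,:2]*1000).round(1))
if __name__=="__main__": look(sys.argv[1])
E
python3 m.py w8
```

```text
t 25.2667 tcp [ 0.5099 -0.1966  0.0775] theta -0.2033 tilt [ 1.e-04 -1.e-04 -1.e+00] F [ 1.   0.1 -1.8] gap 0.12430136047523999 118.92249941825867 q [-0.57  0.67  1.76 -0.    0.72 -0.37]
Ftool [0.3 1.  1.8] tq [ 0.06 -0.05 -0.07]
col316 [83, 81, 104, 120, 119, 106, 80, 107, 110, 110, 110, 114, 173, 206, 205, 186, 183, 200, 211, 208, 206, 181, 171, 146, 86, 52, 51, 54, 56, 55, 55, 50, 48, 48, 47, 47, 46, 46, 50, 59, 63, 63, 63, 63, 62, 61, 61, 60, 60, 52, 44, 43, 41, 42, 41, 41, 41, 41, 40, 40]
col290 [70, 69, 74, 123, 158, 177, 190, 204, 214, 217, 217, 214, 208, 191, 118, 59, 50, 52, 56, 57, 61, 79, 75, 66, 58, 52, 49, 45, 49, 57, 63, 63, 63, 63, 63, 63, 63, 63, 62, 62, 61, 61, 61, 58, 58]
240 [56, 55, 55, 56, 56, 56, 56, 68, 82, 83, 83, 83, 83, 84, 81, 65, 62, 61, 57, 60, 61, 61, 59, 58, 57, 54, 55, 54, 54, 53, 55, 60, 61, 58, 57, 57, 54, 53, 53, 52, 50, 49, 47, 46, 48, 48, 69, 83, 83, 83, 83, 83, 83, 77, 51, 46, 46, 45, 45, 45, 45, 45]
262 [54, 54, 54, 54, 55, 67, 146, 158, 105, 89, 90, 89, 85, 62, 55, 55, 59, 63, 64, 64, 65, 67, 64, 64, 67, 66, 66, 64, 64, 65, 63, 63, 62, 63, 61, 64, 63, 65, 65, 61, 62, 64, 50, 45, 45, 44, 44, 44, 68, 89, 89, 89, 89, 92, 94, 68, 44, 44, 44, 44, 44, 44]
TCP rel bay (tool x,y) mm [11.4  0.2]
```

send_rows(commands="0 0 0 0.1 0;0 0 0 0.1 0;0 0 0 0 0")

```text
t: 25.57
tcp_pos: [0.5097, -0.1964, 0.0732]
tool_rot: [0.775, 0.632, -0.0, -0.0]
force: [-0.3, 0.3, -0.9]
finger_gap: 0.116
gripper_force: 118.9
```

send_rows(commands="0 0 0 0.1 0;0 0 0 0.1 0;0 0 0 0 0")

```text
t: 25.82
tcp_pos: [0.5102, -0.1972, 0.0695]
tool_rot: [0.775, 0.632, -0.0, 0.001]
force: [0.6, -2.0, -2.2]
finger_gap: 0.121
gripper_force: 119.4
```

```bash
python3 m.py w9
```

```text
t 25.8167 tcp [ 0.5102 -0.1972  0.0695] theta -0.2029 tilt [ 9.0e-04 -1.3e-03 -1.0e+00] F [ 0.6 -2.  -2.2] gap 0.12089112362658837 119.36297535896301 q [-0.57  0.68  1.76 -0.    0.7  -0.37]
Ftool [-1.9  1.   2.2] tq [-0.42 -0.01 -0.  ]
col316 [83, 82, 81, 106, 120, 119, 101, 81, 107, 111, 110, 110, 111, 156, 205, 207, 195, 179, 192, 207, 212, 207, 200, 150, 125, 102, 58, 55, 57, 61, 58, 51, 49, 49, 48, 48, 48, 47, 51, 58, 62, 61, 61, 61, 60, 60, 59, 58, 53, 45, 44, 44, 42, 41, 41, 41, 41, 41, 40, 41]
col290 [73, 79, 88, 134, 182, 194, 188, 179, 191, 207, 211, 208, 207, 206, 197, 180, 108, 52, 57, 58, 61, 78, 75, 66, 58, 53, 49, 46, 49, 57, 61, 60, 59, 59, 59, 59, 59, 58, 57, 56, 56, 56, 55, 54, 55]
240 [55, 56, 56, 56, 56, 57, 62, 80, 82, 82, 82, 82, 82, 82, 64, 57, 63, 61, 59, 61, 63, 64, 63, 63, 63, 63, 62, 62, 61, 59, 58, 56, 56, 55, 55, 55, 55, 55, 56, 58, 53, 51, 49, 48, 48, 49, 71, 82, 82, 82, 82, 81, 81, 69, 48, 46, 46, 46, 46, 45, 45, 45]
262 [54, 54, 54, 55, 131, 166, 125, 90, 89, 90, 90, 90, 86, 62, 56, 56, 58, 60, 60, 59, 59, 56, 58, 58, 58, 58, 59, 58, 61, 61, 61, 61, 61, 64, 62, 65, 63, 65, 65, 64, 64, 52, 45, 45, 45, 45, 45, 44, 69, 89, 89, 90, 90, 90, 94, 91, 58, 44, 44, 44, 44, 44]
TCP rel bay (tool x,y) mm [10.9  0.7]
```

send_rows(commands="0 -0.05 0 0 0;40 0 0 0 0;40 0 0 0 0;40 0 0 0 0;40 0 0 0 0;40 -0.25 0 0 0;40 -0.25 0 0 0;40 0 0 0 0;40 0 0 0 0")

```text
t: 26.62
tcp_pos: [0.5076, -0.2078, 0.0695]
tool_rot: [0.775, 0.631, 0.0, 0.0]
force: [0.0, 0.4, -0.7]
finger_gap: 0.469
gripper_force: 0.0
```

```bash
python3 m.py w10; python3 - <<'E'
from h import *
g=cv2.imread("pics/w10.png").max(2).astype(int)
for y in range(200,400,8): print(y,g[y,270:366:3].tolist())
E
```

```text
t 26.6167 tcp [ 0.5076 -0.2078  0.0695] theta -0.2041 tilt [ 2.e-04 -1.e-04 -1.e+00] F [ 0.   0.4 -0.7] gap 0.4694744728238141 0.0 q [-0.59  0.68  1.76  0.    0.7  -0.39]
Ftool [ 0.3 -0.1  0.7] tq [ 0.04 -0.04  0.03]
col316 [111, 136, 201, 208, 203, 181, 185, 200, 212, 211, 207, 205, 171, 75, 55, 54, 54, 56, 53, 49, 48, 48, 48, 50, 58, 61, 60, 59, 58, 57, 56, 56, 55, 54, 54, 50, 45, 44, 44, 40, 40, 39, 39, 39, 39, 39, 38, 38, 37, 37, 37, 37, 37, 37, 37, 38, 39, 40, 40, 40]
col290 [209, 209, 206, 195, 175, 101, 57, 58, 58, 74, 75, 65, 53, 49, 56, 56, 57, 56, 56, 56, 55, 55, 55, 55, 56, 56, 56, 57, 56, 56, 56, 55, 53, 52, 52, 52, 46, 41, 41, 41, 41, 40, 40, 40, 40]
240 [54, 54, 54, 57, 135, 166, 125, 90, 89, 90, 89, 90, 90, 78, 57, 55, 55, 55, 55, 56, 56, 56, 56, 56, 59, 60, 61, 60, 60, 57, 56, 56, 56, 56, 56, 56, 58, 59, 62, 60, 60, 59, 58, 59, 59, 55, 53, 53, 58, 89, 89, 90, 90, 89, 90, 94, 89, 54, 44, 44, 43, 44]
262 [53, 53, 53, 53, 78, 162, 154, 99, 89, 89, 89, 89, 89, 101, 59, 53, 53, 55, 54, 55, 55, 56, 55, 54, 45, 40, 39, 39, 39, 40, 39, 39, 39, 39, 39, 39, 39, 38, 40, 42, 42, 
[... 2863 characters left out ...]
71, 73, 46, 46, 46, 47, 47, 47, 47, 47, 47, 50, 52, 72, 78, 71, 77, 82, 83, 83, 84, 83, 83]
368 [83, 84, 83, 84, 84, 84, 85, 84, 84, 117, 117, 59, 59, 58, 58, 58, 57, 57, 56, 57, 53, 57, 117, 98, 84, 84, 84, 84, 85, 84, 84, 84]
376 [153, 153, 153, 153, 153, 153, 153, 154, 153, 153, 153, 64, 60, 59, 59, 59, 58, 58, 58, 58, 54, 90, 154, 154, 154, 153, 153, 153, 154, 154, 153, 154]
384 [153, 153, 154, 153, 153, 154, 153, 153, 154, 153, 154, 68, 61, 59, 59, 60, 59, 59, 58, 59, 55, 90, 154, 154, 154, 154, 154, 154, 154, 154, 153, 154]
392 [153, 153, 153, 153, 153, 153, 153, 154, 153, 154, 154, 154, 154, 144, 144, 144, 144, 144, 144, 144, 154, 154, 153, 154, 154, 154, 154, 154, 154, 154, 154, 154]
```

send_rows(commands="0 0 0 0 0;0 0 0 0 0;0 0 0 0 0;0 0 0 0 0;0 0 0 0 0;0 0 0 0 0", grip_force=120)

```text
t: 27.17
tcp_pos: [0.5076, -0.2072, 0.0697]
tool_rot: [0.775, 0.632, -0.0, -0.0]
force: [-0.4, 0.2, 3.0]
finger_gap: 0.119
gripper_force: 117.2
```

send_rows(commands="0 0 0 0.1 0;0 0 0 0.1 0;0 0 0 0 0")

```text
t: 27.42
tcp_pos: [0.5082, -0.2078, 0.0663]
tool_rot: [0.775, 0.632, 0.0, 0.001]
force: [-0.3, -0.7, 4.9]
finger_gap: 0.119
gripper_force: 117.6
```

```bash
python3 m.py w11 | grep -v "^2"
```

```text
t 27.4167 tcp [ 0.5082 -0.2078  0.0663] theta -0.2032 tilt [ 0.0015 -0.0012 -1.    ] F [-0.3 -0.7  4.9] gap 0.11945981216623974 117.58359789848328 q [-0.59  0.69  1.76 -0.    0.69 -0.39]
Ftool [-0.7 -0.1 -4.9] tq [-0.03  0.12  0.  ]
col316 [176, 209, 209, 195, 178, 189, 203, 212, 210, 207, 207, 202, 192, 138, 61, 57, 59, 60, 55, 51, 50, 49, 49, 49, 54, 58, 58, 59, 58, 58, 57, 58, 57, 57, 57, 58, 57, 51, 44, 42, 41, 42, 41, 41, 41, 40, 40, 40, 40, 40, 40, 40, 39, 39, 39, 39, 40, 42, 42, 42]
col290 [207, 202, 191, 173, 108, 55, 56, 59, 58, 63, 74, 66, 55, 49, 53, 62, 65, 66, 66, 65, 64, 64, 65, 63, 64, 64, 63, 61, 62, 62, 61, 60, 59, 60, 61, 60, 59, 58, 58, 58, 57, 57, 56, 56, 56]
TCP rel bay (tool x,y) mm [0.1 0.8]
```

send_rows(commands="0 0 0 0.1 0;0 0 0 0.1 0;0 0 0 0 0")

```text
t: 27.72
tcp_pos: [0.5083, -0.2081, 0.0614]
tool_rot: [0.775, 0.632, 0.0, 0.001]
force: [-0.5, -1.3, -1.9]
finger_gap: 0.116
gripper_force: 117.4
```

send_rows(commands="0 0 0 0.1 0;0 0 0 0.1 0;0 0 0 0 0")

```text
t: 27.97
tcp_pos: [0.5084, -0.2083, 0.0578]
tool_rot: [0.775, 0.632, -0.0, 0.001]
force: [0.4, -1.7, 3.5]
finger_gap: 0.122
gripper_force: 118.5
```

```bash
python3 m.py w12 | grep -v "^2"
```

```text
t 27.9667 tcp [ 0.5084 -0.2083  0.0578] theta -0.2026 tilt [ 0.0017 -0.0021 -1.    ] F [ 0.4 -1.7  3.5] gap 0.1215575702814482 118.52640867233276 q [-0.59  0.7   1.76 -0.    0.68 -0.39]
Ftool [-1.5  0.8 -3.5] tq [-0.84  0.12  0.01]
col316 [112, 111, 137, 203, 210, 208, 186, 181, 195, 209, 213, 209, 208, 207, 203, 191, 169, 98, 57, 54, 51, 51, 50, 50, 55, 63, 68, 68, 69, 67, 67, 66, 66, 64, 63, 64, 61, 48, 45, 43, 43, 43, 42, 42, 42, 41, 41, 41, 40, 41, 41, 40, 40, 40, 39, 40, 41, 43, 42, 42]
col290 [213, 208, 208, 207, 202, 191, 169, 99, 61, 61, 75, 71, 61, 51, 53, 60, 61, 59, 59, 61, 62, 61, 60, 61, 61, 60, 60, 61, 62, 61, 60, 59, 60, 62, 63, 62, 60, 59, 59, 58, 57, 57, 56, 55, 54]
TCP rel bay (tool x,y) mm [-0.4  1.1]
```

send_rows(commands="0 0 0 0.1 0;0 0 0 0.1 0;0 0 0 0 0")

```text
t: 28.27
tcp_pos: [0.5085, -0.2082, 0.0555]
tool_rot: [0.775, 0.632, 0.0, 0.002]
force: [-2.2, -1.5, 16.4]
finger_gap: 0.118
gripper_force: 120.3
```

send_rows(commands="0 0 0 0.1 0;0 0 0 0.1 0;0 0 0 0 0")

```text
t: 28.52
tcp_pos: [0.5087, -0.208, 0.0549]
tool_rot: [0.775, 0.632, 0.0, 0.002]
force: [-5.5, 2.8, 40.6]
finger_gap: 0.115
gripper_force: 124.2
```

```bash
python3 m.py w13 | grep -v "^2"
```

```text
t 28.5167 tcp [ 0.5087 -0.208   0.0549] theta -0.2017 tilt [ 0.0032 -0.0032 -1.    ] F [-5.5  2.8 40.6] gap 0.11496481717859615 124.15344715118408 q [-0.59  0.71  1.76 -0.    0.67 -0.39]
Ftool [  1.5  -5.8 -40.6] tq [-0.34  1.44 -0.12]
col316 [109, 112, 113, 112, 148, 206, 211, 209, 187, 181, 194, 208, 213, 209, 207, 207, 203, 192, 177, 115, 54, 53, 53, 53, 56, 64, 69, 70, 70, 69, 68, 68, 67, 67, 67, 66, 64, 50, 47, 45, 44, 44, 43, 43, 43, 42, 42, 42, 41, 41, 41, 40, 40, 40, 40, 40, 41, 42, 42, 42]
col290 [193, 207, 213, 209, 207, 207, 202, 192, 177, 118, 67, 67, 59, 53, 54, 62, 67, 67, 68, 67, 67, 66, 66, 65, 65, 64, 63, 63, 62, 61, 60, 58, 57, 58, 59, 58, 59, 59, 58, 58, 58, 58, 58, 58, 57]
TCP rel bay (tool x,y) mm [-0.   1.4]
```

send_rows(commands="0 0 -0.05 -0.1 0;0 0 0 0 0;0 0 0 0 0;0 0 0 0 0;0 0 0 0 0;0 0 0 0 0;0 0 0 0 0;0 0 0 0 0")

```text
t: 29.23
tcp_pos: [0.5085, -0.2081, 0.0552]
tool_rot: [0.775, 0.632, 0.001, 0.003]
force: [-1.3, 1.1, 27.4]
finger_gap: 0.115
gripper_force: 121.8
```

```bash
python3 - <<'E'
from h import *
p,M,th=st(); d=snap("wrist","w14")
for n in ("w13","w14"):
    g=cv2.imread(f"pics/{n}.png").max(2).astype(int); print(g[214:260:2,316].tolist())
# slip check: in-hand front edge (row 231 at grasp) and scene bystanders unchanged vs start
s=snap("scene","s4"); a=cv2.imread("pics/scene0.png").astype(int); b=cv2.imread("pics/s4.png").astype(int)
for k,(x,y,w,h) in dict(bottle=(310,335,40,55),socket=(360,310,24,28),driver=(262,180,95,32),big=(280,270,45,58)).items(): print(k,np.abs(a-b)[y:y+h,x:x+w].mean().round(1))
E
```

```text
t 29.2333 tcp [ 0.5085 -0.2081  0.0552] theta -0.2025 tilt [ 0.0047 -0.0035 -1.    ] F [-1.3  1.1 27.4] gap 0.11464086539657369 121.84598922729492 q [-0.59  0.71  1.76 -0.    0.67 -0.39]
[193, 177, 119, 54, 54, 53, 53, 55, 64, 70, 71, 69, 71, 68, 68, 68, 67, 68, 65, 68, 49, 47, 45]
[190, 173, 66, 54, 53, 53, 53, 57, 63, 65, 67, 64, 65, 65, 65, 63, 64, 65, 63, 64, 48, 48, 45]
bottle 9.8
socket 25.4
driver 16.9
big 11.5
```

```bash
python3 -c "
from station import sign_off
print(sign_off())"
```

```text
the job is handed in; nothing more can be done
None
```

I held the cassette at the viewing point bits side first, then sockets side, each for over a second, then pressed it past the clips; I handed the job in at about 29 s with the gripper still pushing at about 27 N. I judged it fully home from the force and height readings, not from a picture. It slipped about 11 mm along its fin on the first try at the bay, so I let go with it resting on the clips and re-gripped it in the middle. I never took the arm low near the bottle, socket or screwdriver, but my last image check of them was inconclusive.

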